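# Open the shielded sample well with its lever

### The arm

A 6-joint arm with a two-finger parallel gripper is mounted at the origin on the work surface. World frame = base frame: x ahead of the robot, y to its left, z up, the work surface at z = 0. Lengths are in m, angles in rad, forces in N, time in s.
With the tool pointing down it reaches from about 0.275 to 0.725 m from the base axis. Payload 15.9 kg.
Tool frame: the origin (TCP) lies midway between the tips of the shut fingers; the grasp point (between the pads) lies pinch_z behind it (pinch_z is the distance from the TCP to the grasp point, in m); z points along the fingers, y is the line along which they close (so a half turn about z gives the same grasp; the last joint's range is limited). The gripper opens to 85 mm and grips with 20 to 120 N. Pads are 22 mm wide; open, the fingers measure 114 mm over their backs; the gripper's body (76 mm by 85 mm) begins 54 mm behind the grasp point. The pads swing forward as they close: fully open they stand 13 mm farther back than shut.
Start: joints at [0, 0.213, -0.034, 1.323, 0, 1.571], TCP at [0.5, -0, 0.231] pointing down, gripper open.
Joint ranges: [-2.98, 2.98], [-0.74, 1.72], [-1.14, 1.35], [-2.1, 2.04], [-1.57, 1.44], [-3.14, 3.14]. Speed limits (rad/s): [1.89, 1.89, 2.39, 2.57, 3.14, 3.14].

### API

Orientations are given as a 3x3 rotation matrix whose columns are the frame's x, y, z axes.
In Python, from bench import state, snapshot, sign_off, pinch_z gives the robot as it stands.
- The arm moves only by the tool move_arm, never from a script. Its argument "series" is one flat list of numbers, 4 for each row, row after row: the shift along the world's x, y, z in m, then the turn about the world's z in rad. In form: [tx, ty, tz, twist, tx, ty, tz, twist, ...]. A call has exactly 10 rows; each row shifts and turns the commanded pose from where the row before left it; what a row does not reach is not made up. A row lasts 1/10 s, in which the tool goes at most 50 mm and 8.59 degrees, less where a joint would pass 70% of its speed; a pose out of reach is approached as far as the arm can. A call with a gripper value outside its range is refused whole. "claw" is the gripper command: -1 is shut, 1 is fully open, values between are in proportion, set as the call begins (left out, the last holds). The fingers move at their own pace and stop on an object; the grip force is fixed at half the most. Time passes only in rows, so rows that do not move let the fingers close, or fill a call up. It gives the time, the measured TCP pose, the force, the opening and the grip force at its end, in the units of the state.
- state(): the state, without advancing time (a new reading comes with each control period).
- snapshot(name): name is "scene" or "side" or "wrist"; returns a dict with "image" (400x640x3 uint8, red, green, blue), "z_map" (400x640 float32, m along the optical axis (not along the pixel's ray), 0 where there is no reading), "camera_matrix" (3x3 intrinsics, pixels), "distortion" ([k1, k2, p1, p2, k3] as OpenCV has them; the pictures are not rectified), "R" (3x3) and "t" (3): a world point X has camera coordinates R X + t. Camera axes: x right, y down, z forward; pixel columns grow to the right and rows downward; lengths in m; the calibration is good to about 2 mm. A picture is of the moment at which its call begins.
- sign_off(): hands the job in; it is judged then, once.
The state is a dict: "time": time; "q": joint angles; "qd": joint speeds; "effort": joint torques, N m; "eef_pos": TCP position; "ee_rot": TCP orientation; "force": force on the tool from outside, world axes, zero at the start; "wrist_torque": the same for the moment, N m; "finger_gap": opening from 0.0 (shut) to 1.0 (fully open); "finger_force": force on a finger pad.
Only numpy, scipy, OpenCV 4.12 (cv2) and the standard library are available. Lean on these libraries where they do the work, as an engineer would, in place of code of your own. Each camera call takes 0.05 s, during which the arm holds its last target. There are 200 camera calls.

### The job

Open the shielded sample well for inspection: with a fingertip push the red catch across to its stop so that it no longer blocks the lever, then press the yellow pad on the lever's long end down to its stop so that the short end raises the heavy grey flap. Finish while still holding the pad down with the flap standing open. Do not touch the flap itself, and leave the glassware and other things on the bench where they are.

Things in the scene. Friction and masses are not known exactly. Their poses are not given: they have to be found in the camera images.
- rig: Fixed aluminium base plate (180 x 340 mm, 10 mm thick) of the shielded sample well. The origin is on the table surface, below the lever's pivot. Its +y axis points along the lever from the pivot towards the flap, its -y axis towards the lever's long end, its +x axis is the way the red catch must be pushed. z up. It stands at any yaw up to 0.3 rad. The plate spans x -105 to +75, y -150 to +190 mm; white pivot cheeks at x +/-31 mm rise to 115 mm.
- lever_pivot (a point): The lever's fixed pivot axis (along the rig's x axis), 95 mm above the table.
- lever_pad (a point): Centre of the top face of the yellow pad (46 mm across, 56 mm along the lever) on the long end of the steel lever, 205 mm from the pivot; it moves with the lever. At rest the lever slopes up to the pad at 0.28 rad (pad top about 168 mm above the table); fully pressed it slopes down as much, with the pad top about 55 mm above the table and nothing below it but the table. The pad stays in the vertical plane x = 0 of the rig. The lever bar is 26 mm wide, 14 mm thick.
- lever (a joint): Angle of the lever, rad: 0 at rest, growing as the pad is pressed down, 0.56 at its stop. About 2 to 7 N on the pad lifts the flap, because the flap's weight rests on the short end (80 mm); let go, it swings back up. With the catch home it moves only about 0.03.
- catch_tab (a point): Centre of the outer (-x of the rig) face of the catch's upright red thumb tab, 65 mm above the table; the tab is 12 mm thick, 44 mm wide along the rig's y, and reaches from 25 to 87 mm above the table. The tab stands beside the lever on the robot's side, 100 mm from the pivot towards the pad.
- catch (a joint): Slide of the catch, m: near 0 (up to 0.006) its steel block stands under the lever and blocks it; pushed along the rig's +x it grows to 0.040 at its stop, where the lever is free. Friction about 1.5 N, stays where it is left.
- flap_edge (a point): Middle of the top of the free edge of the heavy grey flap (124 x 122 mm, 18 mm thick, about 2.2 kg) lying over the dark sample well; a red stripe runs along that edge. Hinged at its far (+y of the rig) edge, 120 mm from this point. About 101 mm above the table when shut.
- flap (a joint): Angle of the flap, rad: 0 shut, grows as it rises; about 0.41 with the lever at its stop. It falls shut when the lever is let go.
- vial: Bystander: amber vial with a blue cap, 28 mm across, 55 mm high, standing on the base plate beyond the lever. Origin under its centre.
- beaker: Bystander: glass beaker, 68 mm across, 85 mm high. Origin under its centre.
- amber_bottle: Bystander: amber reagent bottle, 66 mm across, 140 mm high. Origin under its centre.
- tip_box: Bystander: blue tip box, 82 x 120 x 55 mm. Origin under its centre.
- wash_bottle: Bystander: white wash bottle with a green cap, 60 mm across, 160 mm high. Origin under its centre.
- scoop: Bystander: spatula scoop, 180 mm long, lying on the bench.
- dish: Bystander: white dish, 90 mm across, 15 mm high.

How it is judged:
On the way, in this order (a step that is already met when the one before it is completed fails the run):
1. the catch is pushed clear of the lever (at least 32 of 40 mm) while the lever is still up (value of joint catch above 0.032 m and value of joint lever below 0.1 rad), for 0.1 s.
2. the fingers press the lever down and the flap is raised (value of joint flap above 0.3 rad and contact force between the fingers and lever above 1 N), for 0.2 s.
At the end, for the whole second after the job is handed in: The catch is at least 32 mm across, the fingers are holding the lever pressed to within 0.06 rad of its stop (about 12 mm at the pad) with more than 1 N, the flap stands still at more than 0.34 rad, and every bystander is within 30 mm of where it stood (value of joint catch above 0.032 m and value of joint lever above 0.5 rad and value of joint flap above 0.34 rad and velocity of joint flap between -0.1 and 0.1 rad/s and contact force between the fingers and lever above 1 N and distance of each of vial, beaker, amber_bottle, tip_box, wash_bottle, scoop, dish from where it was at the start of the episode below 0.03 m); the arm keeps its last pose, push and grip.
It fails at once if the robot touches the flap (contact force between any of the fingers, the arm and flap above 1 N).
It fails at once if a bystander is pushed, lifted or carried more than 30 mm, or knocked over (distance of any of vial, beaker, amber_bottle, tip_box, wash_bottle, scoop, dish from where it was at the start of the episode above 0.03 m or angle between any of vial, beaker, amber_bottle, tip_box, wash_bottle, dish's own z axis and vertical above 0.5 rad).
It also fails if it takes over 34 s, if anything falls off the work surface, if the arm or the gripper's body presses on something with over 40 N, if the wrist force passes 120 N, or if a joint passes its speed limit or range.

## Working session

There is one attempt and no reset: what is moved stays moved. The work goes in short steps, Python scripts to look and compute and a tool call to move; the robot and the scene stay as the last step left them, time stands still between calls to the robot, and variables do not carry over. Pictures are saved under pics/ and viewed, at most 10 in all, crops included, and the job is handed in when it is done.

Besides the shell and the picture viewer there is one more tool, called after "Emit:" as name(argument=value, ...) on one line, values as JSON. move_arm: Moves the arm, as the interface text tells. Its arguments: {"type":"object","properties":{"series":{"type":"array"},"claw":{"type":"number"}},"required":["series"]}

```bash
mkdir -p pics
cat > h.py <<'E'
import numpy as np, cv2
from bench import state, snapshot, sign_off, pinch_z
def cloud(s):
    h,w=s["z_map"].shape
    u,v=np.meshgrid(np.arange(w),np.arange(h))
    p=cv2.undistortPoints(np.stack([u,v],-1).reshape(-1,1,2).astype(np.float64),s["camera_matrix"],np.array(s["distortion"])).reshape(h,w,2)
    z=s["z_map"].astype(float)
    c=np.dstack([p*z[...,None],z])
    X=(c-np.array(s["t"]))@np.array(s["R"])
    X[z==0]=np.nan
    return X
E
python3 - <<'E'
from h import *
for n in ["scene","side"]:
    s=snapshot(n); np.savez(n,X=cloud(s),im=s["image"]); cv2.imwrite(f"pics/{n}0.png",s["image"][...,::-1])
print(state(),pinch_z)
E
```

```text
{'time': 0.1, 'q': array([-1.64276475e-05,  2.13324080e-01, -3.49583529e-02,  1.32351511e+00,
        1.17636185e-05,  1.57080812e+00]), 'qd': array([-0.0004807 , -0.00109855,  0.00069552, -0.00191297,  0.00081722,
       -0.00021964]), 'effort': array([ 1.52238292e-03, -6.87242889e+01,  4.87808239e+01,  1.21537212e-02,
        1.43833854e-04,  5.94535322e-06]), 'eef_pos': array([ 4.99701122e-01, -4.49631587e-06,  2.30872172e-01]), 'ee_rot': array([[ 2.82360933e-05,  9.99999498e-01, -1.00121759e-03],
       [ 1.00000000e+00, -2.82243130e-05,  1.17800662e-05],
       [ 1.17518016e-05, -1.00121792e-03, -9.99999499e-01]]), 'force': array([ 0.25173014, -0.41645212, -0.0077868 ]), 'wrist_torque': array([-0.03694274, -0.03859711, -0.01528504]), 'finger_force': 0.0, 'finger_gap': 0.9981075286910165} 0.0187
```

View pics/scene0.png

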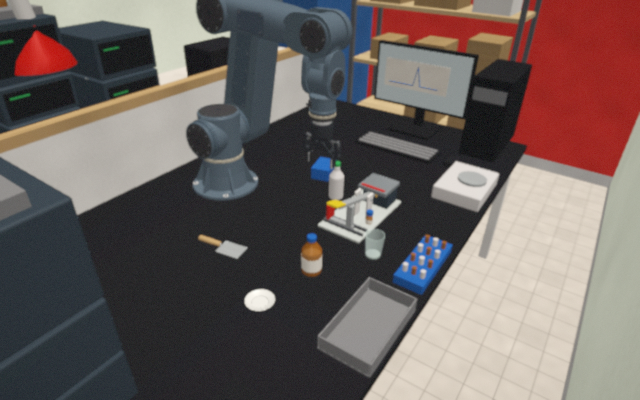

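View pics/side0.png

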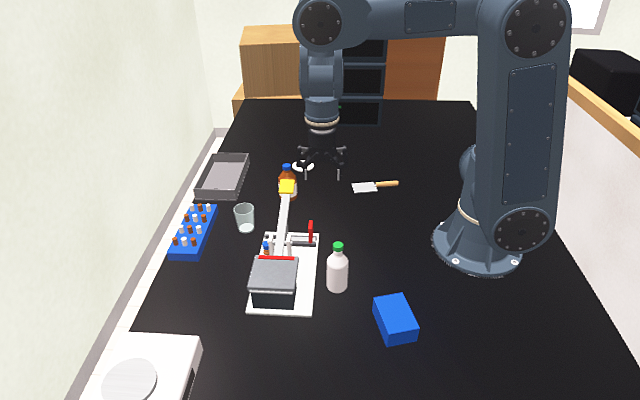

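The scene view shows the rig at about (360,205). In the side view the yellow pad is at (287,186), the red tab at (311,232), the stripe at (277,258), the amber bottle behind the pad at (287,172), and the wash bottle at (337,270).

Run:
```python
from h import *
d=np.load("side.npz");X=d["X"];hsv=cv2.cvtColor(d["im"],cv2.COLOR_RGB2HSV)
H,S,V=[hsv[...,i].astype(int) for i in range(3)]
def rep(n,m,u0,u1,v0,v1):
    r=np.zeros_like(m);r[v0:v1,u0:u1]=1
    P=X[m&r];P=P[~np.isnan(P[:,0])]
    print(n,len(P),"med",np.median(P,0).round(3),"p5",np.percentile(P,5,0).round(3),"p95",np.percentile(P,95,0).round(3)); return P
yel=(abs(H-27)<6)&(S>150)&(V>120); red=((H<6)|(H>174))&(S>150)&(V>80)
y=rep("pad",yel,270,305,175,200)
top=y[y[:,2]>np.percentile(y[:,2],30)]
t=rep("tab",red,303,320,215,250)
s=rep("stripe",red,250,302,250,265)
gr=(H>40)&(H<75)&(S>120)
rep("wash cap",gr,325,350,240,255)
rep("wash body",(S<40)&(V>120),326,350,255,292)
rep("blue box",(H>100)&(H<125)&(S>150),370,420,290,350)
rep("amber",(H<20)&(S>100)&(V<180),276,300,164,180)
rep("amber cap",(H>100)&(H<125)&(S>120),276,300,160,174)
rep("beaker",V>60,233,256,203,235)
rep("scoop",V>60,350,400,178,193)
rep("dish",V>150,292,314,160,170)
rep("vialcap",(H>95)&(H<125)&(S>120),258,274,236,256)
# plate: white pts z~.01
P=X[220:315,245:325].reshape(-1,3);P=P[(abs(P[:,2]-.01)<.004)]
r=cv2.minAreaRect((P[:,:2]*1000).astype(np.float32));print("plate",r,cv2.boxPoints(r).round())
i=np.argsort(s[:,0]);print("stripe line",np.polyfit(s[:,0],s[:,1],1))
c=d["im"][150:320,230:360];cv2.imwrite("pics/side1.png",cv2.resize(c,None,fx=3.4,fy=3.4,interpolation=cv2.INTER_CUBIC)[...,::-1])
```

```text
pad 205 med [ 0.615 -0.074  0.166] p5 [ 0.595 -0.103  0.154] p95 [ 0.635 -0.052  0.174]
tab 96 med [0.534 0.034 0.073] p5 [ 0.53  -0.002  0.032] p95 [0.54  0.039 0.089]
stripe 124 med [0.616 0.188 0.104] p5 [0.576 0.18  0.101] p95 [0.664 0.194 0.107]
wash cap 97 med [0.449 0.196 0.159] p5 [0.438 0.149 0.117] p95 [0.462 0.203 0.162]
wash body 754 med [0.451 0.212 0.074] p5 [0.425 0.194 0.011] p95 [0.477 0.22  0.121]
blue box 1872 med [0.303 0.344 0.054] p5 [0.256 0.275 0.005] p95 [0.345 0.388 0.057]
amber 79 med [ 0.625 -0.243  0.1  ] p5 [ 0.609 -0.444  0.001] p95 [ 0.666 -0.231  0.121]
amber cap 63 med [ 0.638 -0.245  0.138] p5 [ 0.625 -0.486  0.   ] p95 [ 0.652 -0.236  0.142]
beaker 574 med [ 0.759 -0.044  0.056] p5 [ 0.731 -0.098  0.001] p95 [ 0.795 -0.029  0.085]
scoop 381 med [ 0.323 -0.331  0.004] p5 [ 0.227 -0.359 -0.001] p95 [ 0.386 -0.292  0.02 ]
dish 91 med [ 0.577 -0.458  0.012] p5 [ 0.554 -0.499  0.001] p95 [0.637 0.011 0.298]
vialcap 40 med [0.667 0.094 0.064] p5 [0.66  0.075 0.047] p95 [0.676 0.1   0.068]
plate ((637.2337036132812, 110.39569091796875), (392.48779296875, 245.79290771484375), 89.25407409667969) [[512. -84.]
 [758. -87.]
 [763. 305.]
 [517. 308.]]
stripe line [-0.02370645  0.20240943]
```

View pics/side1.png

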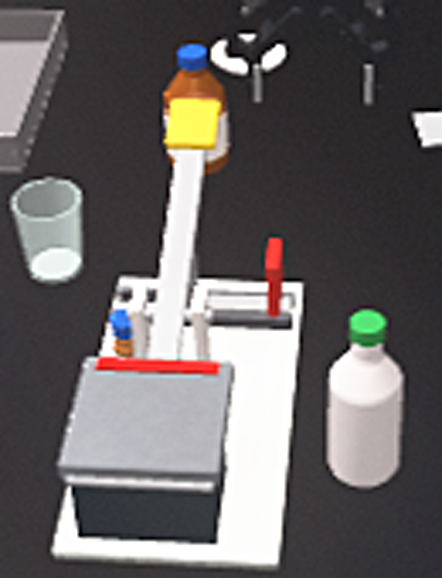

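The rig yaw is about -0.02 rad, so it is nearly aligned with the world axes. The estimates are pad top (0.616,-0.076,0.166), pivot y about 0.122, and outer tab face x about 0.529 centred at y about 0.022. These heights and spacings match the given sizes. Next I shut the fingers and go down on the robot's side of the tab.

Emit:
move_arm(series=[-0.001,0.002,-0.016,0,-0.001,0.002,-0.016,0,-0.001,0.002,-0.016,0,-0.001,0.002,-0.016,0,-0.001,0.002,-0.016,0,-0.001,0.002,-0.016,0,-0.001,0.002,-0.016,0,-0.001,0.002,-0.016,0,-0.001,0.002,-0.016,0,-0.001,0.004,-0.017,0], claw=-1)

```text
time: 1.1
eef_pos: [0.4897, 0.022, 0.0695]
ee_rot: [[0.0, 1.0, -0.0], [1.0, -0.0, -0.0], [-0.0, -0.0, -1.0]]
force: [0.3, -1.2, -0.5]
finger_gap: 0.0
finger_force: 0.0
```

Run:
```python
from h import *
s=snapshot("side");c=s["image"][120:300,230:370];cv2.imwrite("pics/side2.png",cv2.resize(c,None,fx=3.3,fy=3.3,interpolation=cv2.INTER_CUBIC)[...,::-1])
```

```text
(no output)
```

View pics/side2.png

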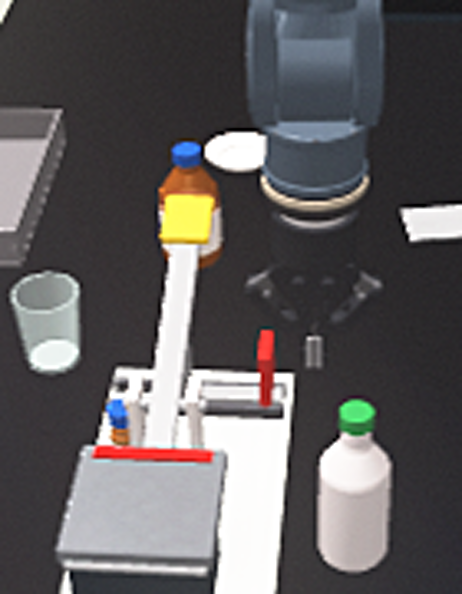

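The picture shows the shut fingers at (313,350), well clear of the tab at (265,365). The knuckles spread widely along x and could reach the lever. A quarter turn will put that spread along y.

Emit:
move_arm(series=[0,0,0,0.149,0,0,0,0.149,0,0,0,0.149,0,0,0,0.149,0,0,0,0.149,0,0,0,0.149,0,0,0,0.149,0,0,0,0.149,0,0,0,0.149,0,0,0,0.149])

```text
time: 2.15
eef_pos: [0.4899, 0.0219, 0.0705]
ee_rot: [[-0.997, 0.075, -0.0], [0.075, 0.997, -0.0], [0.0, -0.0, -1.0]]
force: [-0.3, 0.1, -1.0]
finger_gap: -0.001
finger_force: 0.0
```

Run:
```python
from h import *
print(state()["q"].round(3))
s=snapshot("side");X=cloud(s)
P=X[100:260,230:370].reshape(-1,3)
g=P[(abs(P[:,0]-.49)<.1)&(abs(P[:,1]-.022)<.1)&(P[:,2]>.06)&(P[:,0]<.56)]
for z in np.arange(.06,.24,.015):
    m=g[abs(g[:,2]-z)<.0075]
    if len(m):print(z.round(3),len(m),m.min(0).round(3),m.max(0).round(3))
```

```text
[ 0.045  0.286 -0.361  0.924 -0.     0.119]
0.06 10 [0.53 0.   0.06] [0.541 0.039 0.067]
0.075 32 [ 0.482 -0.007  0.068] [0.54  0.041 0.082]
0.09 65 [ 0.482 -0.004  0.083] [0.542 0.038 0.097]
0.105 8 [0.479 0.017 0.099] [0.497 0.038 0.104]
0.12 13 [0.479 0.024 0.116] [0.502 0.06  0.127]
0.135 26 [0.473 0.017 0.128] [0.505 0.07  0.142]
0.15 36 [0.473 0.017 0.143] [0.509 0.084 0.157]
0.165 82 [0.471 0.014 0.158] [0.509 0.085 0.172]
0.18 60 [0.473 0.017 0.173] [0.509 0.073 0.187]
0.195 45 [0.468 0.043 0.188] [0.52  0.062 0.202]
0.21 107 [0.453 0.023 0.203] [0.526 0.061 0.217]
0.225 109 [0.454 0.025 0.218] [0.526 0.064 0.232]
```

Emit:
move_arm(series=[0.01,0,0,0.055,0.01,0,0,0,0.008,0,0,0,0.007,0,0,0,0.007,0,0,0,0.007,0,0,0,0.007,0,0,0,0.006,0,0,0,0.005,0,0,0,0.002,0,0,0])

```text
time: 3.2
eef_pos: [0.556, 0.0218, 0.0696]
ee_rot: [[-1.0, 0.026, -0.006], [0.026, 1.0, -0.0], [0.006, -0.0, -1.0]]
force: [-33.5, -2.5, 21.6]
finger_gap: 0.004
finger_force: 16.7
```

Run:
```python
from h import *
s=snapshot("side");print(state()["eef_pos"],state()["force"]);c=s["image"][120:300,230:370];cv2.imwrite("pics/side3.png",cv2.resize(c,None,fx=3.3,fy=3.3,interpolation=cv2.INTER_CUBIC)[...,::-1])
X=cloud(s);hsv=cv2.cvtColor(s["image"],cv2.COLOR_RGB2HSV).astype(int)
m=((hsv[...,0]<6)|(hsv[...,0]>174))&(hsv[...,1]>150)&(hsv[...,2]>80)
P=X[m];P=P[(P[:,1]<.07)&(P[:,1]>-.03)&(P[:,0]>.5)&(P[:,0]<.6)]
print(len(P),P[:,0].min(),np.median(P,0),P[:,0].max())
```

```text
[0.55577475 0.02185041 0.06964678] [-25.15314002  -1.96217802  17.29044302]
78 0.5670087900669902 [0.57154846 0.03523263 0.06791503] 0.5791708221100529
```

View pics/side3.png

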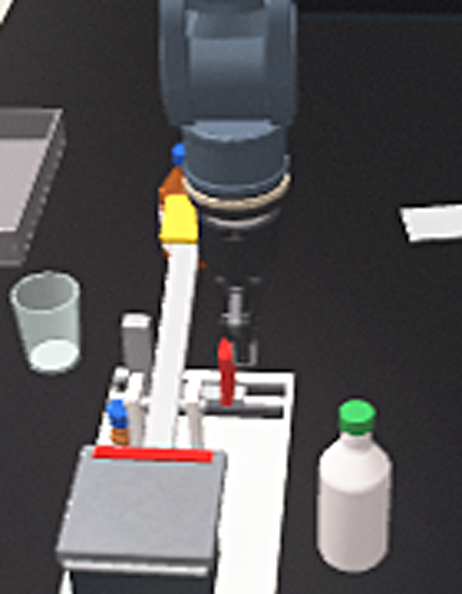

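The catch moved about 38 to 40 mm. The red tab is now at (227,370), and the contact force shows it is at its stop. The steel block is out at (135,345), clear of the lever. Next I back off, rise and go over the pad.

Emit:
move_arm(series=[-0.01,0,0,0,-0.015,0,0,0,-0.015,0,0.005,0,-0.005,-0.005,0.02,0,0,-0.01,0.03,0,0,-0.015,0.03,0,0,-0.015,0.03,0,0,-0.015,0.02,0,0.01,-0.015,0,0,0.015,-0.015,0,0])

```text
time: 4.25
eef_pos: [0.5397, -0.0686, 0.2066]
ee_rot: [[-1.0, 0.026, 0.002], [0.026, 1.0, -0.0], [-0.002, -0.0, -1.0]]
force: [0.6, -0.8, -0.4]
finger_gap: 0.0
finger_force: 0.0
```

Emit:
move_arm(series=[0.015,-0.01,0,0,0.015,-0.002,0,0,0.015,0,0,0,0.015,0,0,0,0.015,0,0,0,0.007,0,0,0,0,0,-0.005,0,0,0,-0.005,0,0,0,0,0,0,0,0,0])

```text
time: 5.25
eef_pos: [0.6205, -0.08, 0.1954]
ee_rot: [[-1.0, 0.026, -0.0], [0.026, 1.0, 0.0], [0.0, 0.0, -1.0]]
force: [-0.7, 0.2, 0.0]
finger_gap: -0.003
finger_force: 0.0
```

Run:
```python
from h import *
s=snapshot("side");print(state()["eef_pos"],state()["force"]);c=s["image"][90:290,220:380];cv2.imwrite("pics/side4.png",cv2.resize(c,None,fx=3,fy=3,interpolation=cv2.INTER_CUBIC)[...,::-1])
```

```text
[ 0.62062667 -0.08001334  0.19556813] [-0.24099637  0.13797266  0.33509773]
```

View pics/side4.png

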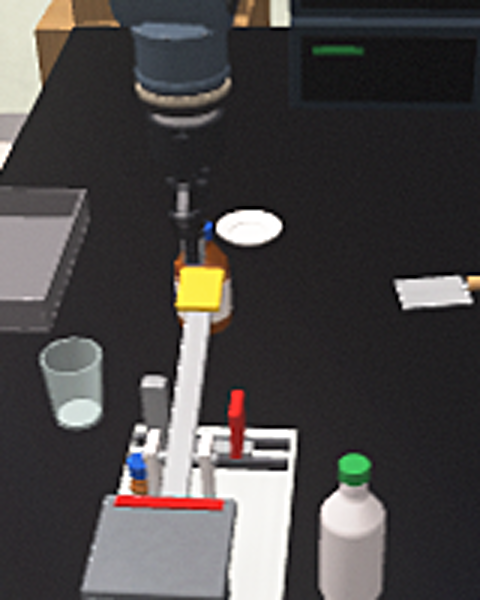

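The fingertips at (193,262) are just above the pad, which is centred at (201,288). They are about 5 mm too far in +x, so I correct that while going down.

Emit:
move_arm(series=[-0.005,0,-0.01,0,0,0,-0.01,0,0,0,-0.007,0,0,0,-0.007,0,0,0,-0.007,0,0,-0.001,-0.007,0,0,-0.001,-0.007,0,0,-0.001,-0.007,0,0,-0.001,-0.007,0,0,-0.001,-0.007,0])

```text
time: 6.3
eef_pos: [0.6165, -0.0857, 0.1195]
ee_rot: [[-1.0, 0.026, 0.001], [0.026, 1.0, -0.001], [-0.001, -0.001, -1.0]]
force: [-1.2, -3.8, 6.1]
finger_gap: -0.004
finger_force: 3.3
```

Emit:
move_arm(series=[0,-0.001,-0.007,0,0,-0.001,-0.007,0,0,-0.001,-0.007,0,0,-0.001,-0.007,0,0,0,-0.007,0,0,0,-0.007,0,0,0,-0.007,0,0,0,-0.005,0,0,0,-0.004,0,0,0,-0.003,0])

```text
time: 7.3
eef_pos: [0.6165, -0.0887, 0.0584]
ee_rot: [[-1.0, 0.026, 0.001], [0.026, 1.0, 0.0], [-0.001, 0.0, -1.0]]
force: [-0.3, 2.2, 5.6]
finger_gap: -0.001
finger_force: 2.6
```

Force is steady at about 6 N and the tip is about 3 mm above the stop height. I ease down to the stop.

Emit:
move_arm(series=[0,0,-0.002,0,0,0,-0.001,0,0,0,-0.001,0,0,0,-0.001,0,0,0,-0.001,0,0,0,0,0,0,0,0,0,0,0,0,0,0,0,0,0,0,0,0,0])

```text
time: 8.3
eef_pos: [0.6169, -0.0886, 0.0547]
ee_rot: [[-1.0, 0.025, 0.003], [0.025, 1.0, 0.001], [-0.003, 0.001, -1.0]]
force: [-11.5, 4.5, 33.5]
finger_gap: -0.005
finger_force: 15.8
```

Run:
```python
from h import *
s=snapshot("side");print(state()["eef_pos"],state()["force"]);c=s["image"][90:290,220:380];cv2.imwrite("pics/side5.png",cv2.resize(c,None,fx=3,fy=3,interpolation=cv2.INTER_CUBIC)[...,::-1])
X=cloud(s);hsv=cv2.cvtColor(s["image"],cv2.COLOR_RGB2HSV).astype(int)
m=((hsv[...,0]<6)|(hsv[...,0]>174))&(hsv[...,1]>150)&(hsv[...,2]>80)
P=X[m]
for a,b in((-.03,.07),(.14,.24)):
    Q=P[(P[:,1]<b)&(P[:,1]>a)&(P[:,0]>.5)&(P[:,0]<.7)];print(np.median(Q,0))
```

```text
[ 0.61687087 -0.08856927  0.05465697] [-10.63916644   4.2581855   34.27335328]
[0.57132524 0.03236872 0.07394892]
[0.62135096 0.20406167 0.14453116]
```

View pics/side5.png

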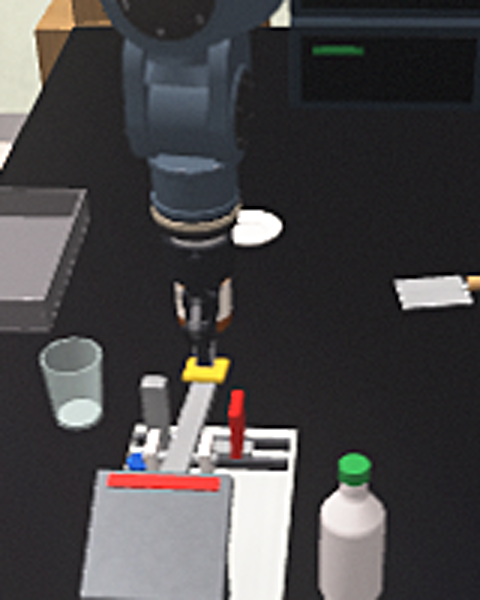

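The pad at (206,370) is pressed to its stop with about 34 N. The flap stripe at (163,482) has risen to about 0.145 m, or roughly 0.4 rad. The catch is across at (237,425), and the bystanders in this view have not moved.

```bash
python3 -c "
from h import *
print(sign_off())"
```

```text
the job is handed in; nothing more can be done
None
```

The job is handed in at about 8.4 s: the catch is across to its stop, the pad is held at its stop with about 34 N, the flap stands open at roughly 0.4 rad, and no bystander was seen to move; the hand-in returned no verdict.

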